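# Shelve the desk volumes in the expanding book rack

### The arm

A 6-joint arm with a two-finger parallel gripper is mounted at the origin on a cart in front of the work surface, level with it; the furniture and walls round the work are solid. World frame = base frame: x ahead of the robot, y to its left, z up, the work surface at z = 0. Lengths are in m, angles in rad, forces in N, time in s.
With the tool pointing down it reaches from about 0.3 to 0.775 m from the base axis. Payload 14.6 kg.
Tool frame: the origin (TCP) lies at the very end of the fingers, on their centre line; the grasp point (between the pads) lies 19 mm behind it; z points along the fingers, y is the line along which they close (so a half turn about z gives the same grasp; the last joint's range is limited). The gripper opens to 94 mm and grips with 3 to 60 N. Pads are 16 mm wide; open, the fingers measure 119 mm over their backs; the gripper's body (75 mm by 177 mm) begins 78 mm behind the grasp point.
Start: joints at [1.041, 0.3, 1.521, -0, 1.321, -0.067], TCP at [0.246, 0.492, 0.205] pointing down, gripper open.
Joint ranges: [-3.03, 3.03], [-0.79, 2.21], [0.23, 2.52], [-1.04, 4.18], [0, 3.07], [-2.55, 2.55]. Speed limits (rad/s): [2.22, 2.22, 2.57, 3.14, 3.14, 3.14].

### API

Orientations are given as [roll, pitch, yaw] about the fixed x, y, z axes, in that order (R = Rz(yaw) Ry(pitch) Rx(roll)).
In Python, from station import status, vision, order, silhouettes gives the robot as it stands. The module is installed in compiled form; this text tells all that it offers.
- The arm moves only by the shell command python3 -m pendant 'ROWS' [FORCE]. ROWS is JSON, one flat list of numbers, 7 for each row, row after row: the shift along the tool's x, y, z in units of 500 mm (1.0 is 500 mm), then the turn, a rotation vector about the tool's x, y, z in units of 90 degrees (1.0 is 90 degrees), then the opening, from -1 (shut) to 1 (fully open). A call has 1 to 12 rows; each row is the pose to reach, as a shift and turn from the pose commanded when the call began, along the tool's axes at that moment; what a row does not reach only later rows make up. A row lasts 1/10 s, in which the tool goes at most 50 mm and 8.59 degrees, less where a joint would pass 70% of its speed; a pose out of reach is approached as far as the arm can. A call with a number of a shift or a turn outside -1 to 1 is refused whole. A call with a gripper value outside its range is refused whole. The fingers move at their own pace and stop on an object; FORCE is the grip in N (left out, the last holds). Time passes only in rows, so rows that repeat a pose let the fingers close. It gives the time, the measured TCP pose, the force, the opening and the grip force at its end, in the units of the state.
- status.get_obs(): the state, without advancing time (a new reading comes with each control period).
- vision.camera(name): name is "scene" or "top"; returns a dict with "pixels" (480x640x3 uint8, red, green, blue), "K" (3x3 intrinsics, pixels), "R" (3x3) and "t" (3): a world point X has camera coordinates R X + t. Camera axes: x right, y down, z forward; pixel columns grow to the right and rows downward; lengths in m; the calibration is good to about 2 mm. A picture is of the moment at which its call begins. There is no depth.
- order.hand_in(): hands the job in; it is judged then, once.
Trained networks look in a picture, given as the dict that the camera call returned (one of the last four; its "shot" number tells which), for a name from the list of things; names that differ only in an ending like _2 or _b are one class to them, and where a whole thing is asked for, a point or a joint stands for the part that bears it (a point fixed in the world has none). Each returns a list of dicts, best first, with "score" (0 to 1); they miss things now and then, are a little off and sometimes report something else, mostly with a low value. They report only what shows in the picture. A call takes as long as a camera call. They do not tell look-alikes from the thing itself.
- silhouettes(target, picture): "region" (480x640 bool, what is visible of it) and "extent" ([left, top, right, bottom] in pixels, round what is visible of it).
The state is a dict: "time_s": time; "qpos": joint angles; "joint_vel": joint speeds; "tau": joint torques, N m; "ee_pos": TCP position; "eef_rot": TCP orientation; "force": force on the tool from outside, world axes, zero at the start; "moment": the same for the moment, N m; "grip_width": finger opening in m; "grip_force": force on a finger pad.
Only numpy, scipy, OpenCV 4.12 (cv2) and the standard library are available. Lean on these libraries where they do the work, as an engineer would, in place of code of your own. Each camera call takes 0.05 s, during which the arm holds its last target. There are 200 camera calls.

### The job

Put the four volumes that stand along the front of the desk upright into the book rack, with the ring binder against the fixed end, the cloth-bound book next to it, then the kraft notebook, and the card-index box last, their broad faces parallel to the rack's end plates and each centred front to back on the deck. If the sliding end is in the way, push it out first; when all four stand in the rack, slide it up against the card-index box until the row is snug with no gaps. Leave the glue stick where it stands.

Things in the scene. Friction and masses are not known exactly. Their poses are not given: they have to be found in the camera images.
- rack: Book rack of dark steel, fixed to the desk, 345 mm long (y), 150 mm deep (x). Origin on the desk under the deck's centre. Flat deck 122 mm deep, its top 8 mm above the desk. At the +y end (left, seen from the robot) is the fixed end plate, an arch 90 mm wide, 10 mm thick, 100 mm above the desk, inner face at y = +150 mm. The sliding end plate faces it from the -y side.
- rack_end (a joint): Sliding end, m: 0 fully open, to 0.140; grows as it moves along the rack's +y to the fixed end. Its inner face is at y = -120 mm + value in the rack's frame: clear length between the plates = 270 mm - value. Slides against about 1.5 N of friction and stays where left. With the four volumes (164 mm in all) packed tight it reads 0.106.
- end_top (a point): Middle of the top edge of the sliding end plate: an arch like the fixed one, 90 mm wide, 10 mm thick, top 100 mm above the desk; a 4 mm ribbed rubber pad on its outer face at 70 to 92 mm height; a shoe below 17 mm height reaches 23 mm out from the outer face. Push either face near the top with closed fingers.
- ring_binder: Pocket ring binder, the tallest volume: black plastic boards, steel corners, finger ring and white label on the spine. 46 mm thick, 112 mm deep, 146 mm tall, about 0.3 kg. Stands upright; origin under its centre, x through its depth (spine to -x, facing the robot at yaw 0), y through its thickness, z up. Solid; grasp from above on the broad faces.
- cloth_book: Book bound in plain grey cloth, two pairs of thin brass lines across the spine, white page edges. 38 mm thick, 104 mm deep, 134 mm tall, about 0.26 kg. Stands upright; origin under its centre, x through its depth (spine to -x, facing the robot at yaw 0), y through its thickness, z up. Solid; grasp from above on the broad faces.
- notebook: Notebook in brown kraft board with a black elastic strap round it, the thinnest volume. 30 mm thick, 96 mm deep, 122 mm tall, about 0.18 kg. Stands upright; origin under its centre, x through its depth (spine to -x, facing the robot at yaw 0), y through its thickness, z up. Solid; grasp from above on the broad faces.
- card_box: Card-index box of light wood, open on top with cards standing in it, brass label frame on its front; the lowest and thickest volume. 50 mm thick, 88 mm deep, 108 mm tall, about 0.22 kg. Stands upright; origin under its centre, x through its depth (spine to -x, facing the robot at yaw 0), y through its thickness, z up. Solid; grasp from above on the broad faces.
- glue_stick: Glue stick standing upright and loose in the same row as the volumes, 27 mm in diameter, 90 mm tall; origin under its centre. Not to be moved.
Mind the look-alikes: they are no part of the job. Several things look just like the notebook: the one meant starts farthest to the robot's right. What is shaped like the ring_binder but green is not meant.

How it is judged:
By the outcome, as a careful person would: the job done as asked, in the order asked, and still so for the second after the job is handed in, with the robot touching nothing.
It also fails if it takes over 131 s, if anything falls off the work surface, if the arm or the gripper's body presses on something with over 40 N, if the wrist force passes 120 N, or if a joint passes its speed limit or range.

## Working session

There is one attempt and no reset: what is moved stays moved. The work goes in short steps, Python scripts to look and compute and a shell command to move; the robot and the scene stay as the last step left them, time stands still between calls to the robot, and variables do not carry over. Pictures are saved under pics/ and viewed, at most 14 in all, crops included, and the job is handed in when it is done.

```bash
mkdir -p pics; python3 - <<'E'
from station import status,vision
import cv2
for n in("scene","top"):
    p=vision.camera(n); cv2.imwrite(f"pics/{n}0.png",p["pixels"][:,:,::-1]); print(n,p["K"],p["R"],p["t"])
print(status.get_obs())
E
```

```text
scene [[532.02628766   0.         313.73796384]
 [  0.         532.02628766 238.55906598]
 [  0.           0.           1.        ]] [[ 0.65414743 -0.75629693 -0.0103    ]
 [-0.54557306 -0.4623657  -0.69897639]
 [ 0.52387134  0.46285301 -0.71507056]] [-0.30208555  0.33187314  0.98419837]
top [[598.86763668   0.         316.94448865]
 [  0.         598.86763668 239.04270024]
 [  0.           0.           1.        ]] [[-0.01197935 -0.99971425 -0.02068631]
 [-0.99441899  0.01407946 -0.10455923]
 [ 0.1048206   0.0193183  -0.9943035 ]] [0.03268543 0.49139543 1.49222745]
{'time_s': 0.1, 'qpos': array([ 1.04139495e+00,  3.00413197e-01,  1.52151984e+00, -1.25564172e-06,
        1.32070380e+00, -6.65802796e-02]), 'joint_vel': array([-3.61694470e-05, -2.83099424e-03, -2.20314742e-03, -1.29082788e-03,
       -4.15624031e-04, -4.17793279e-04]), 'tau': array([-4.42760011e-04, -5.32645154e+01, -3.53282368e+01,  7.08920765e-02,
        2.35435978e-02, -9.91185357e-05]), 'ee_pos': array([0.2454338, 0.491936 , 0.204944 ]), 'eef_rot': array([-3.14055071e+00, -6.82567394e-05,  2.67877184e+00]), 'force': array([ 0.80062556, -0.56980175, -0.77435466]), 'moment': array([ 0.0134661 ,  0.0209725 , -0.00012307]), 'grip_force': 0.0, 'grip_width': 0.0939066959352074}
```

View pics/scene0.png

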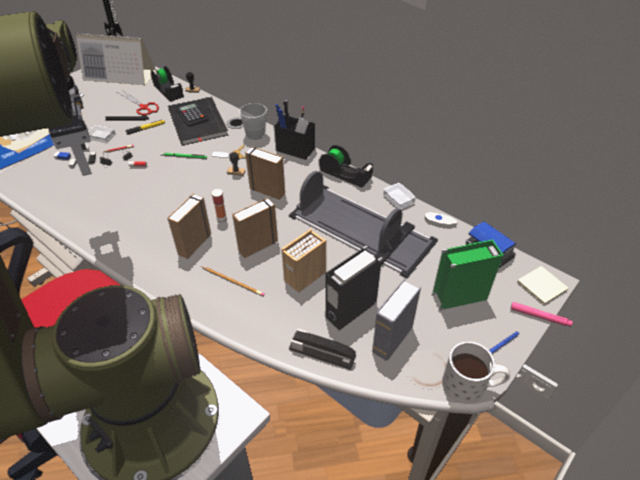

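View pics/top0.png

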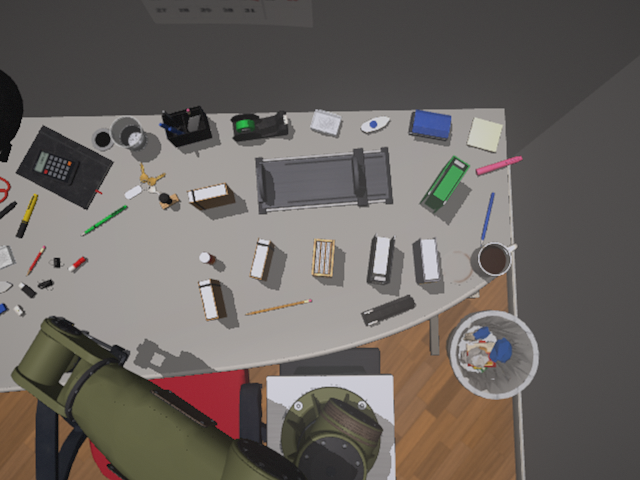

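Candidates for the notebook in the top view are (262,259), (211,300) and (211,196). The one farthest to the robot's right is (262,259). For the binder, the black one at (381,260) is meant and the green one at (445,184) is not. I'll check these in a crop and fit the poses.

```bash
cat > h.py <<'E'
import numpy as np,cv2
from scipy.optimize import minimize
from station import status,vision,silhouettes
S=dict(ring_binder=(.112,.046,.146),cloth_book=(.104,.038,.134),notebook=(.096,.030,.122),card_box=(.088,.050,.108),glue_stick=(.027,.027,.09))
def proj(p,X):
    c=np.atleast_2d(X)@p["R"].T+p["t"]; return c[:,:2]/c[:,2:]*[p["K"][0,0],p["K"][1,1]]+p["K"][:2,2]
def ray(p,uv,z):
    d=p["R"].T@np.linalg.inv(p["K"])@[*uv,1]; o=-p["R"].T@p["t"]; return o+d*(z-o[2])/d[2]
def verts(q,s):
    x,y,a,z,h=q; c,n=np.cos(a),np.sin(a)
    return np.array([[x+c*i*s[0]/2-n*j*s[1]/2,y+n*i*s[0]/2+c*j*s[1]/2,z+k*h] for i in(-1,1) for j in(-1,1) for k in(0,1)])
def mask(p,V,f=4):
    m=np.zeros((480*f,640*f),np.uint8); h=cv2.convexHull(((proj(p,V)+.5)*f).astype(np.float32)).round().astype(np.int32)
    cv2.fillConvexPoly(m,h,255); return cv2.resize(m,(640,480),interpolation=cv2.INTER_AREA)/255.
def fit(name,views,x0,free_z=False):
    s=S[name]
    def cost(q):
        q=list(q)+([] if free_z else [x0[3],s[2]])
        return sum(1-np.minimum(m:=mask(p,verts(q,s)),r).sum()/np.maximum(m,r).sum() for p,r in views)
    b=list(x0[:3])+([x0[3],s[2]] if free_z else [])
    st=np.array([b]+[np.add(b,e) for e in np.diag([.012,.012,.15,.01,.01][:len(b)])])
    r=minimize(cost,b,method="Nelder-Mead",options=dict(initial_simplex=st,xatol=2e-4,fatol=1e-4,maxiter=250)); return r.x,r.fun
E
python3 - <<'E'
from h import *
P=[vision.camera(n) for n in("top","scene")]
px=dict(ring_binder=(381,260),cloth_book=(427,260),notebook=(262,259),card_box=(323,257),glue_stick=(206,258))
for n,uv in px.items():
    g=ray(P[0],uv,S[n][2])
    q=[g[0],g[1],0,0,S[n][2]]; views=[]
    for p in P:
        c=verts(q,S[n]).mean(0); u=proj(p,c)[0]
        D=[d for d in silhouettes(n,p)]
        D=sorted(D,key=lambda d:np.hypot((d["extent"][0]+d["extent"][2])/2-u[0],(d["extent"][1]+d["extent"][3])/2-u[1]))
        if D: views.append((p,D[0]["region"].astype(float))); print(n,D[0]["extent"],round(D[0]["score"],2),u.round())
    r=min((fit(n,views,[g[0],g[1],a,0]) for a in(-.25,.0,.25)),key=lambda r:r[1])
    r2=fit(n,views,[*r[0],0.],True)
    print(n,r[0].round(4),round(r[1],3),"free",r2[0].round(4),round(r2[1],3))
t,s=P[0]["pixels"],P[1]["pixels"]
A=cv2.resize(t[140:220,245:405],None,fx=5,fy=5,interpolation=2)
B=cv2.resize(s[165:275,225:445],(500,250),interpolation=2)
C=cv2.resize(t[230:330,180:300],(300,250),interpolation=2)
B=cv2.resize(np.hstack([B,C]),(800,200))
cv2.imwrite("pics/crop0.png",np.vstack([A,B])[:600,:,::-1])
E
```

```text
ring_binder [365.6, 233.9, 396.6, 284.1] 0.9 [378. 262.]
ring_binder [326.2, 250.9, 382.4, 328.0] 0.79 [348. 289.]
ring_binder [ 0.434  -0.1271 -0.1478] 0.144 free [ 0.4343 -0.1271 -0.1471  0.0012  0.1418] 0.132
cloth_book [413.3, 237.7, 439.2, 280.9] 0.96 [423. 262.]
cloth_book [372.2, 279.2, 418.4, 361.5] 0.77 [391. 319.]
cloth_book [ 0.4307 -0.2391  0.0747] 0.156 free [ 0.4312 -0.2392  0.0793  0.0014  0.1259] 0.128
notebook [248.5, 238.7, 273.7, 282.1] 0.75 [265. 261.]
notebook [232.4, 196.8, 278.9, 259.6] 0.75 [256. 230.]
notebook [ 0.4392  0.1618 -0.2407] 0.142 free [ 4.392e-01  1.616e-01 -2.401e-01 -3.000e-04  1.223e-01] 0.141
card_box [313.8, 242.1, 334.5, 275.5] 0.66 [323. 259.]
card_box [281.3, 233.0, 325.9, 289.8] 0.85 [303. 261.]
card_box [ 0.4396  0.0122 -0.0683] 0.121 free [ 0.4403  0.0123 -0.0846  0.0023  0.1023] 0.099
glue_stick [197.0, 254.0, 215.3, 265.9] 0.72 [210. 259.]
glue_stick [211.7, 190.7, 227.4, 220.9] 0.91 [219. 207.]
glue_stick [ 0.4464  0.3004 -0.5878] 0.529 free [ 0.4452  0.2999 -0.5813  0.0097  0.078 ] 0.472
```

View pics/crop0.png

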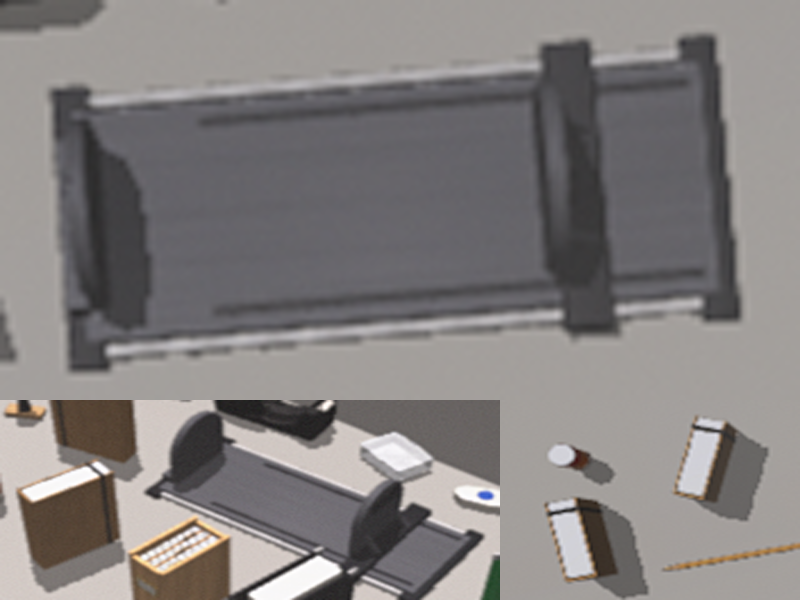

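The crop confirms the right-hand notebook, which has a strap, with its top at crop (705,455). The rack's feet corners are visible, and the sliding end is partly closed. Next I'll fit the rack pose and the slide value.

```bash
cat >> h.py <<'E'
def box(x0,x1,y0,y1,z0,z1): return np.array([[x,y,z] for x in(x0,x1) for y in(y0,y1) for z in(z0,z1)])
def arch(y0,y1):
    t=np.linspace(0,np.pi,25); c=[(.045*np.cos(a),.055+.045*np.sin(a)) for a in t]+[(-.045,.01),(.045,.01)]
    return np.array([[x,y,z] for x,z in c for y in(y0,y1)])
def rackparts(v):
    f=-.12+v
    return [box(-.066,.066,-.1725,.1725,0,.008),box(-.075,.075,.154,.1725,0,.012),box(-.075,.075,-.1725,-.157,0,.012),arch(.15,.16),arch(f-.01,f),box(-.075,.075,f-.033,f-.005,.003,.017)]
def place(V,q): c,n=np.cos(q[2]),np.sin(q[2]); return V@np.array([[c,n,0],[-n,c,0],[0,0,1]])+[q[0],q[1],0]
def rmask(p,q,w=None): return np.max([mask(p,place(V,q),3) for V in rackparts(q[3])],0)
E
python3 - <<'E'
from h import *
P=[vision.camera(n) for n in("top","scene")]
cr=[(52,90),(70,368),(713,38),(738,318)]
g=np.array([ray(P[0],(245+(u+.5)/5-.5,140+(v+.5)/5-.5),.012) for u,v in cr]);print(g.round(4),np.linalg.norm(g[0]-g[2]),np.linalg.norm(g[1]-g[3]),np.linalg.norm(g[0]-g[1]))
m=g.mean(0); d=g[0]-g[2]; yaw=np.arctan2(-d[0],d[1]); print(m,yaw)
R=[silhouettes("rack",p)[0] for p in P]
for r in R: print(r["extent"],r["score"],r["region"].sum())
M=[r["region"].astype(float) for r in R]
# occluders: ignore pixels of binder in scene
def cost(q):
    s=0
    for p,r in zip(P,M):
        k=rmask(p,q)
        s+=1-np.minimum(k,r).sum()/np.maximum(k,r).sum()
    return s
x0=np.array([m[0],m[1],yaw,.035])
for vs in([0],[1],[0,1]):
  PP,MM=P,M
  P_,M_=[P[i] for i in vs],[M[i] for i in vs]
  def cost(q): return sum(1-np.minimum(k:=rmask(p,q),r).sum()/np.maximum(k,r).sum() for p,r in zip(P_,M_))
  r=minimize(cost,x0,method="Nelder-Mead",options=dict(initial_simplex=[x0]+[x0+e for e in np.diag([.008,.008,.05,.02])],maxiter=120,xatol=3e-4,fatol=2e-4)); print(vs,r.x.round(4),r.fun)
q=r.x
t=cv2.resize(P[0]["pixels"][140:220,245:405],None,fx=5,fy=5,interpolation=2); s=cv2.resize(P[1]["pixels"][165:275,285:445],None,fx=5,fy=5,interpolation=2)
for im,p,o in((t,P[0],(245,140)),(s,P[1],(285,165))):
    for V in rackparts(q[3]):
        h=cv2.convexHull(((proj(p,place(V,q))-o+.5)*5-.5).astype(np.float32)).astype(int); cv2.polylines(im,[h],True,(255,255,0),1)
cv2.imwrite("pics/fit0.png",cv2.resize(np.vstack([t,s]),(640,600-0))[:,:,::-1])
E
```

```text
[[ 0.7086  0.1852  0.012 ]
 [ 0.5623  0.176   0.012 ]
 [ 0.7303 -0.1586  0.012 ]
 [ 0.5831 -0.1679  0.012 ]] 0.34448863944962316 0.3445559576465574 0.1465601538922065
[0.64607303 0.00867231 0.012     ] 0.06294367453010744
[255.2, 147.6, 392.4, 216.3] 0.6 7060
[289.6, 173.0, 438.3, 276.3] 0.72 6085
[0] [0.6473 0.0104 0.0625 0.0457] 0.034938016901944535
[1] [0.6495 0.0076 0.0665 0.0438] 0.056305966709784716
[0, 1] [0.648  0.009  0.0653 0.0437] 0.1011164506277632
```

View pics/fit0.png

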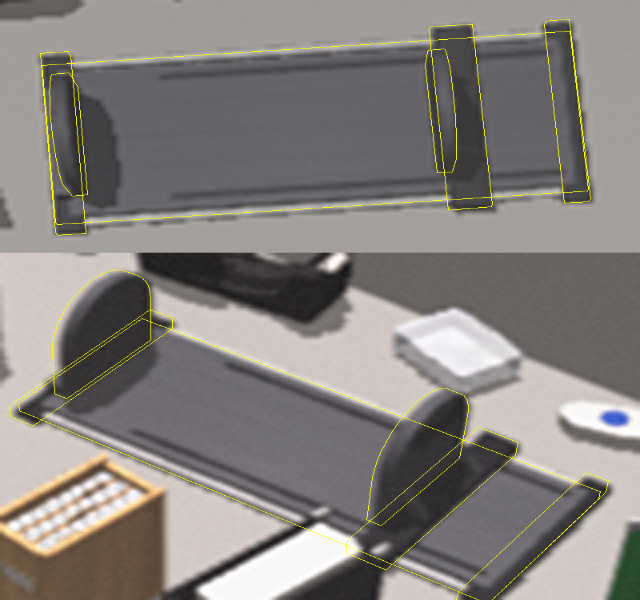

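```bash
cat > go.py <<'E'
# usage: go.py [r] x y z yaw ... ; 'r' = rack frame coords; prints tool-frame shift/turn in pendant units
import sys,numpy as np
from scipy.spatial.transform import Rotation as T
from station import status
o=status.get_obs(); R=T.from_euler("xyz",o["eef_rot"]); a=sys.argv[1:]; rk=a[0]=="r"; a=list(map(float,a[rk:]))
RX,RY,RA=.648,.009,.0645
print("t",o["time_s"],"pos",o["ee_pos"].round(4),"rpy",o["eef_rot"].round(3),"F",o["force"].round(1),"w",round(o["grip_width"],4),"gf",round(o["grip_force"],1))
c,s=np.cos(RA),np.sin(RA); d=o["ee_pos"]-[RX,RY,0]; print("rackframe",np.round([c*d[0]+s*d[1],c*d[1]-s*d[0]],4))
for i in range(0,len(a),4):
    x,y,z,w=a[i:i+4]
    if rk: x,y,w=RX+c*x-s*y,RY+s*x+c*y,w+RA
    q=T.from_euler("xyz",[np.pi,0,w+np.pi])
    sh=R.inv().apply(np.array([x,y,z])-o["ee_pos"])/.5; tn=(R.inv()*q).as_rotvec()/(np.pi/2)
    print(np.round([x,y,z],4),"->",sh.round(3).tolist(),tn.round(3).tolist())
E
python3 go.py r 0 -.04 .21 0 0 -.04 .085 0
```

```text
t 0.9 pos [0.2455 0.4921 0.2054] rpy [-3.142 -0.     2.679] F [ 0.6 -0.4  1. ] w 0.0941 gf 0.0
rackframe [-0.3705  0.5081]
[ 0.6506 -0.0309  0.21  ] -> [-1.192, -0.574, -0.009] [-0.0, -0.0, -0.336]
[ 0.6506 -0.0309  0.085 ] -> [-1.192, -0.574, 0.241] [-0.0, -0.0, -0.336]
```

```bash
python3 -m pendant '[-0.95,-0.457,-0.01,0,0,-0.336,-1, -0.95,-0.457,-0.01,0,0,-0.336,-1, -0.95,-0.457,-0.01,0,0,-0.336,-1, -0.95,-0.457,-0.01,0,0,-0.336,-1, -0.95,-0.457,-0.01,0,0,-0.336,-1, -0.95,-0.457,-0.01,0,0,-0.336,-1, -0.95,-0.457,-0.01,0,0,-0.336,-1, -0.95,-0.457,-0.01,0,0,-0.336,-1, -0.95,-0.457,-0.01,0,0,-0.336,-1, -0.95,-0.457,-0.01,0,0,-0.336,-1, -0.95,-0.457,-0.01,0,0,-0.336,-1, -0.95,-0.457,-0.01,0,0,-0.336,-1]'; python3 go.py r 0 -.04 .21 0 0 -.04 .085 0 0 -.105 .085 0 0 -.095 .085 0  0 -.095 .22 0
```

```text
time_s: 2.1
ee_pos: [0.5704, 0.0719, 0.2099]
eef_rot: [-3.141, -0.0, -3.081]
force: [-0.3, 0.5, 0.6]
grip_width: 0.0018
grip_force: 0.0
t 2.1 pos [0.5704 0.0719 0.2099] rpy [-3.141 -0.    -3.081] F [-0.3  0.5  0.6] w 0.0018 gf 0.0
rackframe [-0.0734  0.0678]
[ 0.6506 -0.0309  0.21  ] -> [-0.148, -0.215, -0.0] [-0.0, -0.0, -0.002]
[ 0.6506 -0.0309  0.085 ] -> [-0.148, -0.215, 0.25] [-0.0, -0.0, -0.002]
[ 0.6548 -0.0958  0.085 ] -> [-0.148, -0.345, 0.25] [-0.0, -0.0, -0.002]
[ 0.6541 -0.0858  0.085 ] -> [-0.148, -0.325, 0.25] [-0.0, -0.0, -0.002]
[ 0.6541 -0.0858  0.22  ] -> [-0.148, -0.325, -0.02] [-0.0, -0.0, -0.002]
```

```bash
python3 -m pendant '[-0.148,-0.215,0,0,0,0,-1, -0.148,-0.215,0,0,0,0,-1, -0.148,-0.215,0,0,0,0,-1, -0.148,-0.215,0.05,0,0,0,-1, -0.148,-0.215,0.13,0,0,0,-1, -0.148,-0.215,0.2,0,0,0,-1, -0.148,-0.215,0.25,0,0,0,-1, -0.148,-0.215,0.25,0,0,0,-1, -0.148,-0.215,0.25,0,0,0,-1]'
python3 -m pendant '[0,-0.015,0,0,0,0,-1, 0,-0.03,0,0,0,0,-1, 0,-0.045,0,0,0,0,-1, 0,-0.06,0,0,0,0,-1, 0,-0.075,0,0,0,0,-1, 0,-0.09,0,0,0,0,-1, 0,-0.105,0,0,0,0,-1, 0,-0.12,0,0,0,0,-1, 0,-0.13,0,0,0,0,-1, 0,-0.13,0,0,0,0,-1, 0,-0.11,0,0,0,0,-1, 0,-0.11,0,0,0,0,-1]'
python3 go.py r 0 -.095 .22 0
```

```text
time_s: 3.0
ee_pos: [0.6496, -0.0264, 0.0864]
eef_rot: [-3.142, 0.0, -3.076]
force: [0.6, 0.1, 0.8]
grip_width: 0.0003
grip_force: 0.0
time_s: 4.2
ee_pos: [0.6528, -0.0803, 0.0853]
eef_rot: [3.141, -0.0, -3.075]
force: [0.0, 0.3, 0.7]
grip_width: 0.0005
grip_force: 0.0
t 4.2 pos [ 0.6528 -0.0803  0.0853] rpy [ 3.141 -0.    -3.075] F [0.  0.3 0.7] w 0.0005 gf 0.0
rackframe [-0.0009 -0.0895]
[ 0.6541 -0.0858  0.22  ] -> [-0.002, -0.011, -0.269] [0.0, -0.0, 0.001]
```

```bash
python3 -m pendant '[0,-0.005,-0.1,0,0,0,-1, 0,-0.005,-0.2,0,0,0,-0.5, 0,-0.005,-0.28,0,0,0,1, 0,-0.005,-0.28,0,0,0,1]'; python3 go.py .434 -.127 .22 -.147 .434 -.127 .106 -.147; python3 - <<'E'
from h import *
P=vision.camera("top"); r=silhouettes("rack",P)[0]["region"].astype(float)
for v in np.arange(0,.02,.002): 
    k=rmask(P,[.648,.009,.0645,v]); print(round(v,3),round(np.minimum(k,r).sum()/np.maximum(k,r).sum(),4))
E
```

```text
time_s: 4.6
ee_pos: [0.6547, -0.084, 0.2322]
eef_rot: [-3.139, 0.009, -3.076]
force: [-0.1, 0.4, 0.4]
grip_width: 0.0211
grip_force: 0.0
t 4.6 pos [ 0.6547 -0.084   0.2322] rpy [-3.139  0.009 -3.076] F [-0.1  0.4  0.4] w 0.0211 gf 0.0
rackframe [ 0.0007 -0.0933]
[ 0.434 -0.127  0.22 ] -> [0.446, -0.057, 0.02] [-0.001, 0.006, 0.135]
[ 0.434 -0.127  0.106] -> [0.449, -0.056, 0.248] [-0.001, 0.006, 0.135]
0.0 0.5074
0.002 0.5075
0.004 0.5075
0.006 0.5073
0.008 0.5075
0.01 0.5075
0.012 0.5073
0.014 0.5074
0.016 0.5074
0.018 0.5075
```

```bash
python3 -m pendant '[0.447,-0.057,0.02,0,0,0.135,1, 0.447,-0.057,0.02,0,0,0.135,1, 0.447,-0.057,0.02,0,0,0.135,1, 0.447,-0.057,0.02,0,0,0.135,1, 0.447,-0.057,0.02,0,0,0.135,1, 0.447,-0.057,0.02,0,0,0.135,1, 0.447,-0.057,0.02,0,0,0.135,1, 0.447,-0.057,0.02,0,0,0.135,1]'; python3 go.py .434 -.127 .106 -.147; python3 - <<'E'
from h import *
P=vision.camera("top"); r=silhouettes("rack",P)[0]["region"].astype(float)
for v in np.arange(0,.02,.002): 
    k=rmask(P,[.648,.009,.0645,v]); print(round(v,3),round(np.minimum(k,r).sum()/np.maximum(k,r).sum(),4))
E
```

```text
time_s: 5.5
ee_pos: [0.4325, -0.1269, 0.2148]
eef_rot: [3.141, -0.001, 2.995]
force: [-0.2, -0.2, 0.3]
grip_width: 0.0924
grip_force: 0.0
t 5.5 pos [ 0.4325 -0.1269  0.2148] rpy [ 3.141e+00 -1.000e-03  2.995e+00] F [-0.2 -0.2  0.3] w 0.0924 gf 0.0
rackframe [-0.2238 -0.1218]
[ 0.434 -0.127  0.106] -> [-0.003, 0.0, 0.218] [0.0, -0.001, 0.0]
0.0 0.9588
0.002 0.9587
0.004 0.9589
0.006 0.9585
0.008 0.958
0.01 0.957
0.012 0.9558
0.014 0.9548
0.016 0.9534
0.018 0.9524
```

```bash
python3 -m pendant '[-0.003,0,0.08,0,0,0,1, -0.003,0,0.15,0,0,0,1, -0.003,0,0.218,0,0,0,1, -0.003,0,0.218,0,0,0,1, -0.003,0,0.218,0,0,0,-1, -0.003,0,0.218,0,0,0,-1, -0.003,0,0.218,0,0,0,-1, -0.003,0,0.218,0,0,0,-1, -0.003,0,0.218,0,0,0,-1, -0.003,0,0.218,0,0,0,-1, -0.003,0,0.218,0,0,0,-1]' 25; python3 go.py .434 -.127 .28 -.147
python3 - <<'E'
from h import *
P=[vision.camera(n) for n in("top","scene")]
im=np.vstack([cv2.resize(P[0]["pixels"][215:305,330:450],(400,300)),cv2.resize(P[1]["pixels"][220:340,290:450],(400,300))])
cv2.imwrite("pics/g1.png",im[:,:,::-1])
E
```

```text
time_s: 6.7
ee_pos: [0.4335, -0.1274, 0.1066]
eef_rot: [-3.142, 0.0, 2.995]
force: [-0.9, -0.0, 2.3]
grip_width: 0.046
grip_force: 25.0
t 6.7 pos [ 0.4335 -0.1274  0.1066] rpy [-3.142  0.     2.995] F [-0.9 -0.   2.3] w 0.046 gf 25.0
rackframe [-0.2228 -0.1223]
[ 0.434 -0.127  0.28 ] -> [-0.001, 0.001, -0.347] [-0.0, 0.0, -0.0]
```

View pics/g1.png

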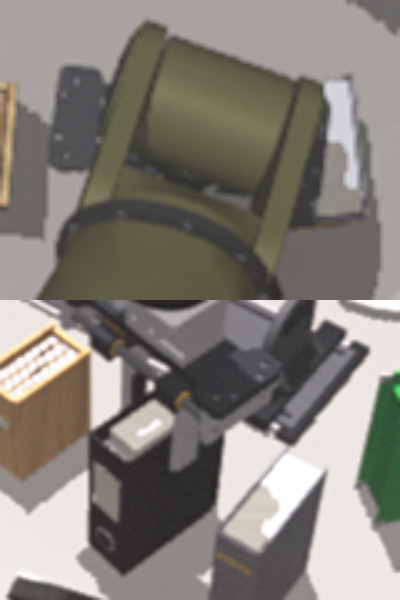

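```bash
python3 -m pendant '[0,0,-0.06,0,0,0,-1, 0,0,-0.15,0,0,0,-1, 0,0,-0.25,0,0,0,-1, 0,0,-0.3,0,0,0,-1, 0,0,-0.3,0,0,0,-1, 0,0,-0.3,0,0,0,-1]'; python3 go.py r 0 .123 .256 0
```

```text
time_s: 7.4
ee_pos: [0.4331, -0.1273, 0.2553]
eef_rot: [3.141, -0.001, 2.995]
force: [0.4, 1.1, -2.8]
grip_width: 0.0458
grip_force: 25.0
t 7.4 pos [ 0.4331 -0.1273  0.2553] rpy [ 3.141e+00 -1.000e-03  2.995e+00] F [ 0.4  1.1 -2.8] w 0.0458 gf 25.0
rackframe [-0.2232 -0.1221]
[0.6401 0.1317 0.256 ] -> [-0.334, 0.573, -0.002] [0.0, -0.001, -0.135]
```

```bash
python3 -m pendant '[-0.334,0.573,0,0,0,-0.135,-1, -0.334,0.573,0,0,0,-0.135,-1, -0.334,0.573,0,0,0,-0.135,-1, -0.334,0.573,0,0,0,-0.135,-1, -0.334,0.573,0,0,0,-0.135,-1, -0.334,0.573,0,0,0,-0.135,-1, -0.334,0.573,0,0,0,-0.135,-1, -0.334,0.573,0,0,0,-0.135,-1, -0.334,0.573,0,0,0,-0.135,-1, -0.334,0.573,0,0,0,-0.135,-1, -0.334,0.573,0,0,0,-0.135,-1]'; python3 go.py r 0 .123 .115 0
```

```text
time_s: 8.5
ee_pos: [0.6402, 0.1306, 0.2563]
eef_rot: [-3.141, -0.0, -3.078]
force: [0.8, 0.5, -3.2]
grip_width: 0.0457
grip_force: 25.0
t 8.5 pos [0.6402 0.1306 0.2563] rpy [-3.141 -0.    -3.078] F [ 0.8  0.5 -3.2] w 0.0457 gf 25.0
rackframe [1.000e-04 1.218e-01]
[0.6401 0.1317 0.115 ] -> [0.0, 0.002, 0.283] [-0.0, -0.0, -0.0]
```

```bash
python3 -m pendant '[0,0.001,0.06,0,0,0,-1, 0,0.001,0.13,0,0,0,-1, 0,0.001,0.2,0,0,0,-1, 0,0.001,0.25,0,0,0,-1, 0,0.001,0.27,0,0,0,-1, 0,0.001,0.28,0,0,0,-1, 0,0.001,0.284,0,0,0,-1, 0,0.001,0.284,0,0,0,-1]'; python3 go.py r 0 .123 .115 0;python3 - <<'E'
from h import *
P=[vision.camera(n) for n in("top","scene")]
im=np.vstack([cv2.resize(P[0]["pixels"][135:225,245:365],(400,300)),cv2.resize(P[1]["pixels"][130:250,270:430],(400,300))])
cv2.imwrite("pics/g2.png",im[:,:,::-1])
E
```

```text
time_s: 9.3
ee_pos: [0.641, 0.132, 0.1157]
eef_rot: [3.141, 0.002, -3.077]
force: [-0.3, -0.6, -2.4]
grip_width: 0.0457
grip_force: 25.0
t 9.3 pos [0.641  0.132  0.1157] rpy [ 3.141e+00  2.000e-03 -3.077e+00] F [-0.3 -0.6 -2.4] w 0.0457 gf 25.0
rackframe [0.001  0.1232]
[0.6401 0.1317 0.115 ] -> [0.002, -0.0, 0.001] [0.0, 0.001, 0.0]
```

View pics/g2.png

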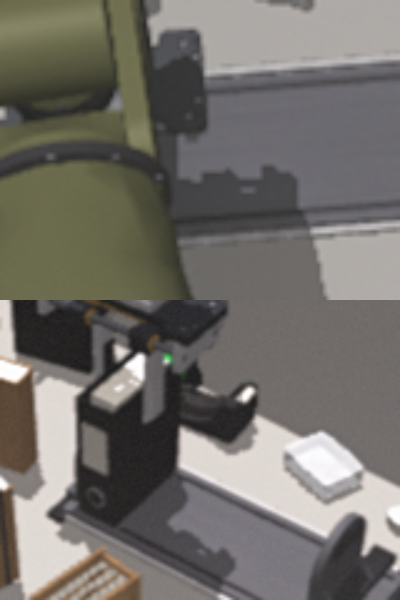

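```bash
python3 -m pendant '[0.002,0,0.003,0,0,0,-1, 0.002,0.002,0.003,0,0,0,-1, 0.002,0.004,0.003,0,0,0,-1, 0.002,0.006,0.003,0,0,0,-1, 0.002,0.006,0.003,0,0,0,-1]'; python3 go.py r 0 .123 .115 0
```

```text
time_s: 9.9
ee_pos: [0.6402, 0.1346, 0.1147]
eef_rot: [-3.141, 0.003, -3.077]
force: [0.7, -3.0, 5.2]
grip_width: 0.0455
grip_force: 25.0
t 9.9 pos [0.6402 0.1346 0.1147] rpy [-3.141e+00  3.000e-03 -3.077e+00] F [ 0.7 -3.   5.2] w 0.0455 gf 25.0
rackframe [0.0004 0.1259]
[0.6401 0.1317 0.115 ] -> [0.001, -0.006, -0.001] [-0.0, 0.002, 0.0]
```

```bash
python3 -m pendant '[0,0,0,0,0,0,0.5, 0,0,0,0,0,0,0.5, 0,0,0,0,0,0,0.5, 0,0,-0.06,0,0,0,0.5, 0,0,-0.14,0,0,0,1, 0,0,-0.22,0,0,0,1, 0,0,-0.22,0,0,0,1, 0,0,-0.22,0,0,0,1]'; python3 go.py .431 -.239 .22 .075
```

```text
time_s: 10.7
ee_pos: [0.6395, 0.135, 0.2234]
eef_rot: [3.141, 0.001, -3.077]
force: [-0.4, 1.0, -0.9]
grip_width: 0.0938
grip_force: 0.0
t 10.7 pos [0.6395 0.135  0.2234] rpy [ 3.141e+00  1.000e-03 -3.077e+00] F [-0.4  1.  -0.9] w 0.0938 gf 0.0
rackframe [-0.0004  0.1263]
[ 0.431 -0.239  0.22 ] -> [0.465, -0.719, 0.006] [0.0, 0.001, -0.006]
```

```bash
python3 -m pendant '[0.465,-0.719,0.006,0,0,-0.006,1, 0.465,-0.719,0.006,0,0,-0.006,1, 0.465,-0.719,0.006,0,0,-0.006,1, 0.465,-0.719,0.006,0,0,-0.006,1, 0.465,-0.719,0.006,0,0,-0.006,1, 0.465,-0.719,0.006,0,0,-0.006,1, 0.465,-0.719,0.006,0,0,-0.006,1, 0.465,-0.719,0.006,0,0,-0.006,1, 0.465,-0.719,0.006,0,0,-0.006,1, 0.465,-0.719,0.006,0,0,-0.006,1, 0.465,-0.719,0.006,0,0,-0.006,1, 0.465,-0.719,0.006,0,0,-0.006,1]'; python3 go.py .431 -.239 .094 .075
python3 - <<'E'
from h import *
P=[vision.camera(n) for n in("top","scene")]
s=S["ring_binder"]; g=[.640,.135,.0645,.008]; V=[]
for p in P:
    u=proj(p,verts([*g,s[2]],s).mean(0))[0]
    D=[d for d in silhouettes("ring_binder",p)]; D.sort(key=lambda d:np.hypot((d["extent"][0]+d["extent"][2])/2-u[0],(d["extent"][1]+d["extent"][3])/2-u[1]))
    V.append((p,D[0]["region"].astype(float))); print(D[0]["extent"],u)
for v in (V,V[:1],V[1:]):
    r=fit("ring_binder",v,g); x,y=r[0][:2]-[.648,.009]; c,n=np.cos(.0645),np.sin(.0645); print(r[0].round(4),r[1],"rack",np.round([c*x+n*y,c*y-n*x],4))
E
```

```text
time_s: 11.9
ee_pos: [0.4309, -0.238, 0.2192]
eef_rot: [3.141, -0.001, -3.066]
force: [0.9, -0.3, -0.6]
grip_width: 0.0942
grip_force: 0.0
t 11.9 pos [ 0.4309 -0.238   0.2192] rpy [ 3.141e+00 -1.000e-03 -3.066e+00] F [ 0.9 -0.3 -0.6] w 0.0942 gf 0.0
rackframe [-0.2325 -0.2325]
[ 0.431 -0.239  0.094] -> [-0.0, -0.002, 0.25] [0.001, -0.001, 0.0]
[257.6, 153.1, 284.7, 205.3] [271.82133595 177.75593432]
[302.2, 176.6, 341.3, 219.1] [319.21655086 183.77888103]
[0.6378 0.1355 0.0808] 0.5132208960729188 rack [-0.002   0.1269]
[0.6355 0.1358 0.0767] 0.09593040920747176 rack [-0.0043  0.1273]
[0.6379 0.1325 0.1161] 0.39506507282444614 rack [-0.0021  0.1239]
```

```bash
python3 -m pendant '[0,-0.002,0.08,0,0,0,1, 0,-0.002,0.16,0,0,0,1, 0,-0.002,0.25,0,0,0,1, 0,-0.002,0.25,0,0,0,1, 0,-0.002,0.25,0,0,0,-1, 0,-0.002,0.25,0,0,0,-1, 0,-0.002,0.25,0,0,0,-1, 0,-0.002,0.25,0,0,0,-1, 0,-0.002,0.25,0,0,0,-1, 0,-0.002,0.25,0,0,0,-1, 0,-0.002,0.25,0,0,0,-1, 0,-0.002,0.25,0,0,0,-1]' 25
python3 -m pendant '[0,0,-0.06,0,0,0,-1, 0,0,-0.15,0,0,0,-1, 0,0,-0.25,0,0,0,-1, 0,0,-0.36,0,0,0,-1, 0,0,-0.36,0,0,0,-1, 0,0,-0.36,0,0,0,-1]'
python3 go.py r 0 .065 .274 0 
python3 - <<'E'
from h import *
P=[vision.camera(n) for n in("top","scene")]
cv2.imwrite("pics/g3.png",np.vstack([P[0]["pixels"][140:340,200:520],P[1]["pixels"][130:380,200:520]])[:,:,::-1])
E
```

```text
time_s: 13.3
ee_pos: [0.4308, -0.2399, 0.095]
eef_rot: [3.142, -0.0, -3.067]
force: [-0.9, 0.7, 0.7]
grip_width: 0.0383
grip_force: 25.0
time_s: 13.9
ee_pos: [0.4309, -0.2399, 0.2752]
eef_rot: [-3.141, 0.001, -3.067]
force: [-0.2, 0.7, -4.4]
grip_width: 0.0374
grip_force: 25.0
t 13.9 pos [ 0.4309 -0.2399  0.2752] rpy [-3.141e+00  1.000e-03 -3.067e+00] F [-0.2  0.7 -4.4] w 0.0374 gf 25.0
rackframe [-0.2327 -0.2344]
[0.6438 0.0739 0.274 ] -> [-0.471, 0.594, 0.003] [-0.0, 0.001, 0.006]
```

View pics/g3.png

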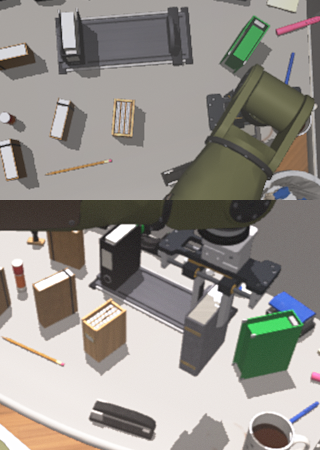

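```bash
python3 -m pendant '[-0.471,0.594,0,0,0,0.006,-1, -0.471,0.594,0,0,0,0.006,-1, -0.471,0.594,0,0,0,0.006,-1, -0.471,0.594,0,0,0,0.006,-1, -0.471,0.594,0,0,0,0.006,-1, -0.471,0.594,0,0,0,0.006,-1, -0.471,0.594,0,0,0,0.006,-1, -0.471,0.594,0,0,0,0.006,-1, -0.471,0.594,0,0,0,0.006,-1, -0.471,0.594,0,0,0,0.006,-1, -0.471,0.594,0,0,0,0.006,-1]'; python3 go.py r 0 .065 .103 0
```

```text
time_s: 15.1
ee_pos: [0.6431, 0.073, 0.2738]
eef_rot: [-3.141, -0.002, -3.077]
force: [-0.6, 0.3, -2.4]
grip_width: 0.0376
grip_force: 25.0
t 15.1 pos [0.6431 0.073  0.2738] rpy [-3.141e+00 -2.000e-03 -3.077e+00] F [-0.6  0.3 -2.4] w 0.0376 gf 25.0
rackframe [-0.0008  0.0641]
[0.6438 0.0739 0.103 ] -> [-0.002, 0.002, 0.342] [-0.0, -0.001, -0.0]
```

```bash
python3 -m pendant '[-0.001,0.001,0.07,0,0,0,-1, -0.001,0.001,0.15,0,0,0,-1, -0.001,0.001,0.23,0,0,0,-1, -0.001,0.001,0.29,0,0,0,-1, -0.001,0.001,0.32,0,0,0,-1, -0.001,0.001,0.336,0,0,0,-1, -0.001,0.001,0.342,0,0,0,-1, -0.001,0.001,0.342,0,0,0,-1, -0.001,0.001,0.342,0,0,0,-1]'; python3 go.py r 0 .065 .103 0
```

```text
time_s: 16.0
ee_pos: [0.6446, 0.0743, 0.1054]
eef_rot: [-3.142, 0.002, -3.077]
force: [0.6, 0.2, -3.3]
grip_width: 0.0378
grip_force: 25.0
t 16.0 pos [0.6446 0.0743 0.1054] rpy [-3.142e+00  2.000e-03 -3.077e+00] F [ 0.6  0.2 -3.3] w 0.0378 gf 25.0
rackframe [0.0008 0.0654]
[0.6438 0.0739 0.103 ] -> [0.002, -0.001, 0.005] [-0.0, 0.001, 0.0]
```

```bash
python3 -m pendant '[0,0,0.005,0,0,0,-1, 0,0,0.005,0,0,0,-1, 0,0,0.005,0,0,0,-1]'; python3 -m pendant '[0,0,0,0,0,0,0.02, 0,0,0,0,0,0,0.02, 0,0,0,0,0,0,0.02, 0,0,-0.06,0,0,0,0.02, 0,0,-0.14,0,0,0,0.3, 0,0,-0.22,0,0,0,1, 0,0,-0.26,0,0,0,1, 0,0,-0.26,0,0,0,1]'; python3 go.py .439 .162 .22 -.24
```

```text
time_s: 16.3
ee_pos: [0.6447, 0.0744, 0.103]
eef_rot: [-3.142, 0.002, -3.077]
force: [-1.1, -0.1, 6.2]
grip_width: 0.038
grip_force: 25.0
time_s: 17.1
ee_pos: [0.645, 0.0744, 0.2348]
eef_rot: [-3.142, 0.005, -3.077]
force: [1.0, -0.4, -1.0]
grip_width: 0.0764
grip_force: 0.0
t 17.1 pos [0.645  0.0744 0.2348] rpy [-3.142  0.005 -3.077] F [ 1.  -0.4 -1. ] w 0.0764 gf 0.0
rackframe [0.0012 0.0655]
[0.439 0.162 0.22 ] -> [0.4, 0.202, 0.027] [0.0, 0.003, 0.194]
```

```bash
python3 -m pendant '[0.4,0.202,0.02,0,0,0.194,1, 0.4,0.202,0.02,0,0,0.194,1, 0.4,0.202,0.02,0,0,0.194,1, 0.4,0.202,0.02,0,0,0.194,1, 0.4,0.202,0.02,0,0,0.194,1, 0.4,0.202,0.02,0,0,0.194,1, 0.4,0.202,0.02,0,0,0.194,1, 0.4,0.202,0.02,0,0,0.194,1]'; python3 go.py .439 .162 .082 -.24
python3 - <<'E'
from h import *
P=[vision.camera(n) for n in("top","scene")]
cv2.imwrite("pics/g4.png",np.vstack([P[0]["pixels"][140:340,200:520],P[1]["pixels"][130:380,200:520]])[:,:,::-1])
c,n=np.cos(.0645),np.sin(.0645)
for nm,g in(("ring_binder",[.640,.135,.0645,.008]),("cloth_book",[.6447,.0744,.0645,.008])):
  s=S[nm]; V=[]
  for p in P:
    u=proj(p,verts([*g,s[2]],s).mean(0))[0]
    D=list(silhouettes(nm,p)); D.sort(key=lambda d:np.hypot((d["extent"][0]+d["extent"][2])/2-u[0],(d["extent"][1]+d["extent"][3])/2-u[1]))
    if D: V.append((p,D[0]["region"].astype(float))); print(D[0]["extent"],u)
  for v in V:
    r=fit(nm,[v],g); x,y=r[0][:2]-[.648,.009]; print(nm,r[0].round(4),round(r[1],3),"rack",np.round([c*x+n*y,c*y-n*x],4))
E
```

```text
time_s: 17.9
ee_pos: [0.4385, 0.1618, 0.2208]
eef_rot: [-3.141, -0.001, 2.901]
force: [-0.4, 0.0, 0.4]
grip_width: 0.0939
grip_force: 0.0
t 17.9 pos [0.4385 0.1618 0.2208] rpy [-3.141e+00 -1.000e-03  2.901e+00] F [-0.4  0.   0.4] w 0.0939 gf 0.0
rackframe [-0.1993  0.166 ]
[0.439 0.162 0.082] -> [-0.001, 0.001, 0.278] [-0.0, -0.0, -0.0]
[259.4, 152.1, 284.4, 205.2] [271.82133595 177.75593432]
[301.6, 148.2, 341.4, 221.5] [319.21655086 183.77888103]
ring_binder [0.6358 0.1364 0.0605] 0.095 rack [-0.004   0.1279]
ring_binder [0.6385 0.1442 0.3446] 0.274 rack [-0.0008  0.1356]
[287.4, 152.8, 305.5, 199.6] [296.41336173 176.00022648]
[322.3, 161.2, 356.0, 231.1] [339.30405284 194.99170972]
cloth_book [0.6419 0.0759 0.0795] 0.104 rack [-0.0018  0.0672]
cloth_book [0.6459 0.0735 0.0986] 0.06 rack [0.0021 0.0645]
```

View pics/g4.png

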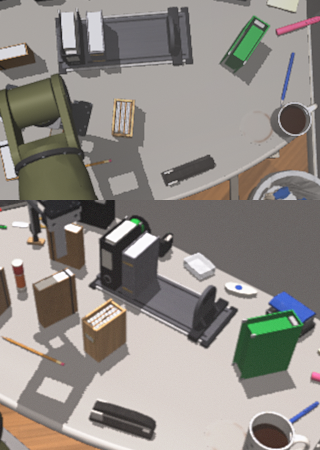

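```bash
python3 -m pendant '[-0.001,0.001,0.08,0,0,0,1, -0.001,0.001,0.17,0,0,0,1, -0.001,0.001,0.25,0,0,0,1, -0.001,0.001,0.278,0,0,0,1, -0.001,0.001,0.278,0,0,0,-1, -0.001,0.001,0.278,0,0,0,-1, -0.001,0.001,0.278,0,0,0,-1, -0.001,0.001,0.278,0,0,0,-1, -0.001,0.001,0.278,0,0,0,-1, -0.001,0.001,0.278,0,0,0,-1, -0.001,0.001,0.278,0,0,0,-1, -0.001,0.001,0.278,0,0,0,-1]' 25
python3 -m pendant '[0,0,-0.06,0,0,0,-1, 0,0,-0.15,0,0,0,-1, 0,0,-0.25,0,0,0,-1, 0,0,-0.36,0,0,0,-1, 0,0,-0.38,0,0,0,-1, 0,0,-0.38,0,0,0,-1]'
python3 go.py r 0 .0115 .27 0
```

```text
time_s: 19.4
ee_pos: [0.4385, 0.1625, 0.0825]
eef_rot: [3.142, 0.0, 2.902]
force: [0.2, 0.1, -0.0]
grip_width: 0.0332
grip_force: 0.0
time_s: 20.0
ee_pos: [0.4391, 0.1627, 0.2745]
eef_rot: [3.14, 0.004, 2.902]
force: [0.7, -0.5, -2.6]
grip_width: 0.0301
grip_force: 25.0
t 20.0 pos [0.4391 0.1627 0.2745] rpy [3.14  0.004 2.902] F [ 0.7 -0.5 -2.6] w 0.0301 gf 25.0
rackframe [-0.1986  0.1668]
[0.6473 0.0205 0.27  ] -> [-0.472, -0.177, 0.01] [0.001, 0.002, -0.194]
```

```bash
python3 -m pendant '[-0.472,-0.177,0.005,0,0,-0.194,-1, -0.472,-0.177,0.005,0,0,-0.194,-1, -0.472,-0.177,0.005,0,0,-0.194,-1, -0.472,-0.177,0.005,0,0,-0.194,-1, -0.472,-0.177,0.005,0,0,-0.194,-1, -0.472,-0.177,0.005,0,0,-0.194,-1, -0.472,-0.177,0.005,0,0,-0.194,-1, -0.472,-0.177,0.005,0,0,-0.194,-1, -0.472,-0.177,0.005,0,0,-0.194,-1]'; python3 go.py r 0 .0115 .115 0 0 .0115 .09 0
python3 - <<'E'
from h import *
P=[vision.camera(n) for n in("top","scene")]
cv2.imwrite("pics/g5.png",cv2.resize(P[1]["pixels"][100:260,270:450],None,fx=3,fy=3)[:,:,::-1])
E
```

```text
time_s: 20.9
ee_pos: [0.646, 0.0215, 0.2703]
eef_rot: [3.142, 0.0, -3.075]
force: [1.1, 0.1, -1.3]
grip_width: 0.0296
grip_force: 25.0
t 20.9 pos [0.646  0.0215 0.2703] rpy [ 3.142  0.    -3.075] F [ 1.1  0.1 -1.3] w 0.0296 gf 25.0
rackframe [-0.0012  0.0126]
[0.6473 0.0205 0.115 ] -> [-0.002, -0.002, 0.311] [0.0, 0.0, 0.001]
[0.6473 0.0205 0.09  ] -> [-0.002, -0.002, 0.361] [0.0, 0.0, 0.001]
```

View pics/g5.png

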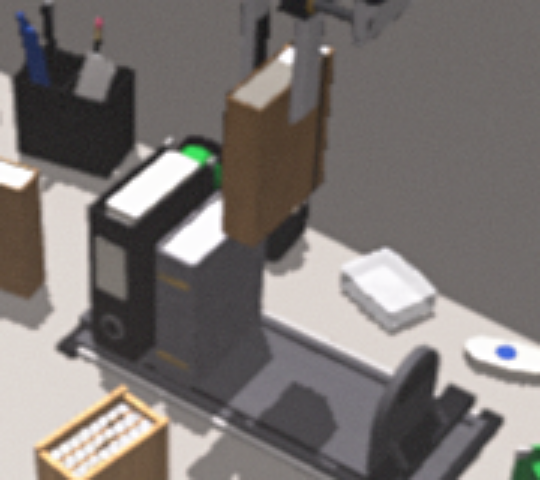

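```bash
python3 -m pendant '[-0.002,-0.002,0.08,0,0,0,-1, -0.002,-0.002,0.17,0,0,0,-1, -0.002,-0.002,0.24,0,0,0,-1, -0.002,-0.002,0.29,0,0,0,-1, -0.002,-0.002,0.32,0,0,0,-1, -0.002,-0.002,0.335,0,0,0,-1, -0.002,-0.002,0.34,0,0,0,-1, -0.002,-0.002,0.345,0,0,0,-1, -0.002,-0.002,0.35,0,0,0,-1, -0.002,-0.002,0.35,0,0,0,-1]'; python3 go.py r 0 .0115 .09 0
```

```text
time_s: 22.0
ee_pos: [0.6492, 0.0197, 0.0989]
eef_rot: [-3.141, 0.005, -3.076]
force: [-5.2, 0.5, 17.4]
grip_width: 0.0299
grip_force: 25.0
t 22.0 pos [0.6492 0.0197 0.0989] rpy [-3.141  0.005 -3.076] F [-5.2  0.5 17.4] w 0.0299 gf 25.0
rackframe [0.0019 0.0106]
[0.6473 0.0205 0.09  ] -> [0.004, 0.002, 0.018] [-0.0, 0.003, 0.0]
```

```bash
python3 -m pendant '[0.003,0,-0.003,0,0,0,-1, 0.003,0,-0.003,0,0,0,-1]';python3 go.py r 0 .0115 .09 0; python3 -m pendant '[0,0,0,0,0,0,-0.15, 0,0,0,0,0,0,-0.15, 0,0,0,0,0,0,-0.15, 0,0,-0.06,0,0,0,-0.15, 0,0,-0.14,0,0,0,-0.1, 0,0,-0.22,0,0,0,1, 0,0,-0.27,0,0,0,1, 0,0,-0.27,0,0,0,1]'; python3 go.py .4398 .0122 .22 -.077
```

```text
time_s: 22.2
ee_pos: [0.6473, 0.0195, 0.099]
eef_rot: [-3.141, 0.004, -3.077]
force: [-1.5, 0.1, 10.8]
grip_width: 0.0298
grip_force: 25.0
t 22.2 pos [0.6473 0.0195 0.099 ] rpy [-3.141  0.004 -3.077] F [-1.5  0.1 10.8] w 0.0298 gf 25.0
rackframe [-0.      0.0105]
[0.6473 0.0205 0.09  ] -> [0.0, 0.002, 0.018] [-0.0, 0.002, 0.0]
time_s: 23.0
ee_pos: [0.6474, 0.0195, 0.2356]
eef_rot: [-3.141, 0.006, -3.077]
force: [1.0, -0.6, -0.8]
grip_width: 0.0627
grip_force: 0.0
t 23.0 pos [0.6474 0.0195 0.2356] rpy [-3.141  0.006 -3.077] F [ 1.  -0.6 -0.8] w 0.0627 gf 0.0
rackframe [0.0001 0.0105]
[0.4398 0.0122 0.22  ] -> [0.415, 0.013, 0.029] [-0.0, 0.004, 0.09]
```

```bash
python3 -m pendant '[0.415,0.013,0.02,0,0,0.09,1, 0.415,0.013,0.02,0,0,0.09,1, 0.415,0.013,0.02,0,0,0.09,1, 0.415,0.013,0.02,0,0,0.09,1, 0.415,0.013,0.02,0,0,0.09,1, 0.415,0.013,0.02,0,0,0.09,1, 0.415,0.013,0.02,0,0,0.09,1, 0.415,0.013,0.02,0,0,0.09,1]'; python3 go.py .4398 .0122 .072 -.077
python3 - <<'E'
from h import *
P=[vision.camera(n) for n in("top","scene")]
cv2.imwrite("pics/g6.png",np.vstack([P[0]["pixels"][140:340,200:520],P[1]["pixels"][130:380,200:520]])[:,:,::-1])
E
```

```text
time_s: 23.8
ee_pos: [0.4399, 0.0124, 0.2211]
eef_rot: [3.142, -0.0, 3.065]
force: [0.5, -0.1, -0.7]
grip_width: 0.0939
grip_force: 0.0
t 23.8 pos [0.4399 0.0124 0.2211] rpy [ 3.142 -0.     3.065] F [ 0.5 -0.1 -0.7] w 0.0939 gf 0.0
rackframe [-0.2075  0.0168]
[0.4398 0.0122 0.072 ] -> [-0.0, -0.0, 0.298] [0.0, -0.0, 0.0]
```

View pics/g6.png

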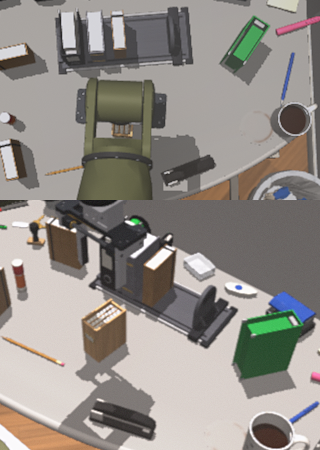

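The three volumes stand upright in the rack in the right order, with tops at about (70,35), (95,33) and (118,30) in the upper half of the picture. Next is the card box.

```bash
python3 -m pendant '[0,0,0.08,0,0,0,1, 0,0,0.17,0,0,0,1, 0,0,0.26,0,0,0,1, 0,0,0.298,0,0,0,1, 0,0,0.298,0,0,0,-1, 0,0,0.298,0,0,0,-1, 0,0,0.298,0,0,0,-1, 0,0,0.298,0,0,0,-1, 0,0,0.298,0,0,0,-1, 0,0,0.298,0,0,0,-1, 0,0,0.298,0,0,0,-1, 0,0,0.298,0,0,0,-1]' 25
python3 -m pendant '[0,0,-0.06,0,0,0,-1, 0,0,-0.15,0,0,0,-1, 0,0,-0.25,0,0,0,-1, 0,0,-0.34,0,0,0,-1, 0,0,-0.38,0,0,0,-1, 0,0,-0.38,0,0,0,-1]'
python3 go.py r 0 -.0505 .265 0
```

```text
time_s: 25.1
ee_pos: [0.4391, 0.0124, 0.0729]
eef_rot: [-3.142, 0.001, 3.065]
force: [-0.7, -0.8, 6.2]
grip_width: 0.0499
grip_force: 24.9
time_s: 25.7
ee_pos: [0.4395, 0.0125, 0.2646]
eef_rot: [3.141, 0.004, 3.065]
force: [-0.1, 0.1, -3.7]
grip_width: 0.0499
grip_force: 24.9
t 25.7 pos [0.4395 0.0125 0.2646] rpy [3.141 0.004 3.065] F [-0.1  0.1 -3.7] w 0.0499 gf 24.9
rackframe [-0.2078  0.0169]
[ 0.6513 -0.0414  0.265 ] -> [-0.43, -0.075, 0.001] [-0.0, 0.003, -0.09]
```

```bash
python3 -m pendant '[-0.43,-0.075,0,0,0,-0.09,-1, -0.43,-0.075,0,0,0,-0.09,-1, -0.43,-0.075,0,0,0,-0.09,-1, -0.43,-0.075,0,0,0,-0.09,-1, -0.43,-0.075,0,0,0,-0.09,-1, -0.43,-0.075,0,0,0,-0.09,-1, -0.43,-0.075,0,0,0,-0.09,-1, -0.43,-0.075,0,0,0,-0.09,-1]'; python3 go.py r 0 -.0505 .081 0
```

```text
time_s: 26.5
ee_pos: [0.6495, -0.041, 0.2618]
eef_rot: [3.141, -0.001, -3.076]
force: [0.3, 0.0, -2.6]
grip_width: 0.0503
grip_force: 25.0
t 26.5 pos [ 0.6495 -0.041   0.2618] rpy [ 3.141e+00 -1.000e-03 -3.076e+00] F [ 0.3  0.  -2.6] w 0.0503 gf 25.0
rackframe [-0.0017 -0.05  ]
[ 0.6513 -0.0414  0.081 ] -> [-0.004, -0.001, 0.362] [0.0, -0.001, 0.0]
```

```bash
python3 -m pendant '[-0.002,-0.001,0.08,0,0,0,-1, -0.002,-0.001,0.17,0,0,0,-1, -0.002,-0.001,0.25,0,0,0,-1, -0.002,-0.001,0.31,0,0,0,-1, -0.002,-0.001,0.34,0,0,0,-1, -0.002,-0.001,0.354,0,0,0,-1, -0.002,-0.001,0.36,0,0,0,-1, -0.002,-0.001,0.36,0,0,0,-1]'; python3 go.py r 0 -.0505 .081 0
```

```text
time_s: 27.3
ee_pos: [0.6518, -0.0418, 0.0837]
eef_rot: [-3.141, 0.002, -3.077]
force: [0.1, -0.5, -2.8]
grip_width: 0.0499
grip_force: 25.0
t 27.3 pos [ 0.6518 -0.0418  0.0837] rpy [-3.141e+00  2.000e-03 -3.077e+00] F [ 0.1 -0.5 -2.8] w 0.0499 gf 25.0
rackframe [ 0.0006 -0.0509]
[ 0.6513 -0.0414  0.081 ] -> [0.001, 0.001, 0.005] [-0.0, 0.001, 0.0]
```

```bash
python3 -m pendant '[0,0,0.005,0,0,0,-1, 0,0,0.005,0,0,0,-1, 0,0,0.005,0,0,0,-1]'; python3 -m pendant '[0,0,0,0,0,0,0.26, 0,0,0,0,0,0,0.26, 0,0,0,0,0,0,0.26, 0,0,-0.06,0,0,0,0.26, 0,0,-0.14,0,0,0,0.26, 0,0,-0.22,0,0,0,-1, 0,0,-0.28,0,0,0,-1, 0,0,-0.28,0,0,0,-1]'; python3 go.py .42 .18 .25 -.2
```

```text
time_s: 27.6
ee_pos: [0.652, -0.0418, 0.0814]
eef_rot: [-3.141, 0.002, -3.077]
force: [-2.1, -0.2, 7.0]
grip_width: 0.0495
grip_force: 25.0
time_s: 28.4
ee_pos: [0.6527, -0.0419, 0.2249]
eef_rot: [-3.14, 0.007, -3.077]
force: [0.3, -0.1, 0.4]
grip_width: 0.0384
grip_force: 0.0
t 28.4 pos [ 0.6527 -0.0419  0.2249] rpy [-3.14   0.007 -3.077] F [ 0.3 -0.1  0.4] w 0.0384 gf 0.0
rackframe [ 0.0014 -0.0511]
[0.42 0.18 0.25] -> [0.435, 0.473, -0.054] [-0.0, 0.005, 0.169]
```

```bash
python3 -m pendant '[0.435,0.473,-0.05,0,0,0.169,-1, 0.435,0.473,-0.05,0,0,0.169,-1, 0.435,0.473,-0.05,0,0,0.169,-1, 0.435,0.473,-0.05,0,0,0.169,-1, 0.435,0.473,-0.05,0,0,0.169,-1, 0.435,0.473,-0.05,0,0,0.169,-1, 0.435,0.473,-0.05,0,0,0.169,-1, 0.435,0.473,-0.05,0,0,0.169,-1, 0.435,0.473,-0.05,0,0,0.169,-1, 0.435,0.473,-0.05,0,0,0.169,-1]'
cat > chk.py <<'E'
from h import *
import sys
P=[vision.camera(n) for n in("top","scene")]
c,n=np.cos(.0645),np.sin(.0645); a=float(sys.argv[2]) if len(sys.argv)>2 else 0
Y=dict(ring_binder=.127,cloth_book=.085,notebook=.051,card_box=.011) if a else dict(ring_binder=.127,cloth_book=.0655,notebook=.0105,card_box=-.051)
ims=[cv2.resize(P[0]["pixels"][140:220,245:405],None,fx=4,fy=4,interpolation=2),cv2.resize(P[1]["pixels"][140:285,285:445],None,fx=4,fy=4,interpolation=2)[:580]]
OF=[(245,140),(285,140)]
for nm,y0 in Y.items():
  s=S[nm]; g=[.648-n*y0,.009+c*y0,.0645,.008]
  for i,p in enumerate(P):
    u=proj(p,verts([*g,s[2]],s).mean(0))[0]
    D=list(silhouettes(nm,p)); D.sort(key=lambda d:np.hypot((d["extent"][0]+d["extent"][2])/2-u[0],(d["extent"][1]+d["extent"][3])/2-u[1]))
    if D:
      r=fit(nm,[(p,D[0]["region"].astype(float))],g); x,y=r[0][:2]-[.648,.009]; print(nm,i,np.round(r[0][2]-.0645,3),round(r[1],3),"rack",np.round([c*x+n*y,c*y-n*x],4))
    V=verts([*g,s[2]],s)
    uv=((proj(p,V)-OF[i]+.5)*4-.5).round().astype(int)
    for e in((1,3),(3,7),(7,5),(5,1),(0,4),(0,1),(4,5)): cv2.line(ims[i],tuple(map(int,uv[e[0]])),tuple(map(int,uv[e[1]])),(255,60,0),1)
cv2.imwrite(sys.argv[1],np.vstack([ims[0][:,:640],ims[1]])[:,:,::-1])
im=cv2.imread(sys.argv[1]); cv2.imwrite(sys.argv[1],cv2.resize(im,(426,600),interpolation=cv2.INTER_AREA) if im.shape[0]>600 else im)
E
python3 chk.py pics/c1.png
```

```text
time_s: 29.4
ee_pos: [0.4195, 0.1794, 0.2444]
eef_rot: [-3.141, -0.001, 2.94]
force: [-0.2, 0.8, -0.4]
grip_width: 0.0008
grip_force: 0.0
ring_binder 0 0.011 0.085 rack [-0.0031  0.1274]
ring_binder 1 0.282 0.284 rack [-0.0011  0.1353]
cloth_book 0 0.009 0.083 rack [-0.0038  0.0666]
cloth_book 1 0.13 0.218 rack [-0.0014  0.0677]
notebook 0 0.008 0.086 rack [-0.0018  0.0127]
notebook 1 0.029 0.17 rack [0.0024 0.0109]
card_box 0 0.009 0.048 rack [-0.0014 -0.0496]
card_box 1 -0.0 0.036 rack [ 0.0021 -0.0508]
```

View pics/c1.png

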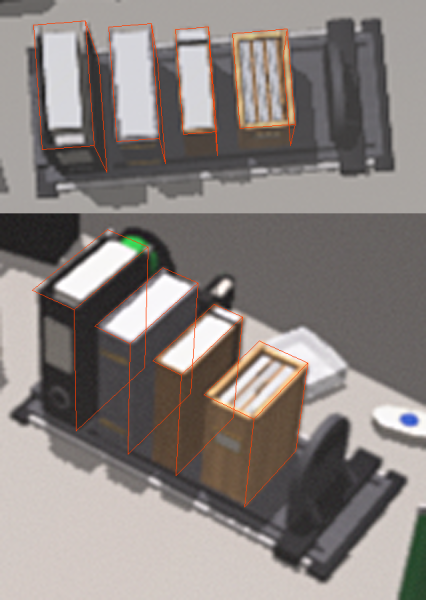

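```bash
python3 go.py r 0 -.17 .24 0; python3 -m pendant '[-0.50,-0.615,0.01,0,0,-0.169,-1, -0.50,-0.615,0.01,0,0,-0.169,-1, -0.50,-0.615,0.01,0,0,-0.169,-1, -0.50,-0.615,0.01,0,0,-0.169,-1, -0.50,-0.615,0.01,0,0,-0.169,-1, -0.50,-0.615,0.01,0,0,-0.169,-1, -0.50,-0.615,0.01,0,0,-0.169,-1, -0.50,-0.615,0.01,0,0,-0.169,-1, -0.50,-0.615,0.01,0,0,-0.169,-1, -0.50,-0.615,0.01,0,0,-0.169,-1, -0.50,-0.615,0.01,0,0,-0.169,-1, -0.50,-0.615,0.01,0,0,-0.169,-1]'; python3 go.py r 0 -.17 .24 0 0 -.17 .076 0
```

```text
t 29.9 pos [0.419  0.18   0.2449] rpy [-3.142 -0.     2.941] F [-1.1  0.6  0.4] w 0.0006 gf 0.0
rackframe [-0.2175  0.1854]
[ 0.659  -0.1606  0.24  ] -> [-0.606, -0.572, 0.01] [-0.0, -0.0, -0.169]
time_s: 31.1
ee_pos: [0.6025, -0.1697, 0.2405]
eef_rot: [-3.141, 0.001, -3.075]
force: [0.1, 0.6, -0.9]
grip_width: 0.0003
grip_force: 0.0
t 31.1 pos [ 0.6025 -0.1697  0.2405] rpy [-3.141e+00  1.000e-03 -3.075e+00] F [ 0.1  0.6 -0.9] w 0.0003 gf 0.0
rackframe [-0.0569 -0.1754]
[ 0.659  -0.1606  0.24  ] -> [-0.114, 0.011, 0.001] [-0.0, 0.0, 0.001]
[ 0.659  -0.1606  0.076 ] -> [-0.114, 0.011, 0.329] [-0.0, 0.0, 0.001]
```

```bash
python3 -m pendant '[-0.114,0.011,0,0,0,0,-1, -0.114,0.011,0,0,0,0,-1, -0.114,0.011,0.07,0,0,0,-1, -0.114,0.011,0.16,0,0,0,-1, -0.114,0.011,0.24,0,0,0,-1, -0.114,0.011,0.3,0,0,0,-1, -0.114,0.011,0.325,0,0,0,-1, -0.114,0.011,0.325,0,0,0,-1, -0.114,0.011,0.325,0,0,0,-1]'; python3 go.py r 0 -.1 .076 0 0 -.0405 .076 0
python3 - <<'E'
from h import *
P=[vision.camera(n) for n in("top","scene")]
cv2.imwrite("pics/g7.png",cv2.resize(P[1]["pixels"][140:300,285:465],None,fx=3,fy=3)[:,:,::-1])
E
```

```text
time_s: 32.0
ee_pos: [0.66, -0.1617, 0.0796]
eef_rot: [-3.141, 0.002, -3.076]
force: [0.5, 0.0, -0.3]
grip_width: 0.0005
grip_force: 0.0
t 32.0 pos [ 0.66   -0.1617  0.0796] rpy [-3.141e+00  2.000e-03 -3.076e+00] F [ 0.5  0.  -0.3] w 0.0005 gf 0.0
rackframe [ 0.001  -0.1711]
[ 0.6544 -0.0908  0.076 ] -> [0.002, 0.142, 0.007] [-0.001, 0.002, 0.001]
[ 0.6506 -0.0314  0.076 ] -> [0.002, 0.261, 0.007] [-0.001, 0.002, 0.001]
```

View pics/g7.png

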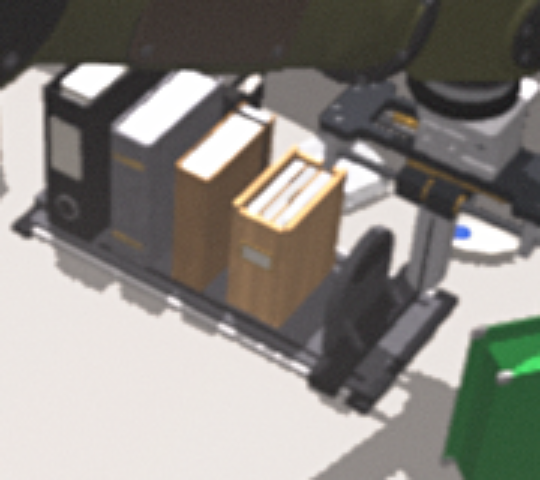

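The closed fingers stand just outside the sliding plate, at about (430,250). I'll push slowly now.

```bash
python3 -m pendant '[0,0.02,0.004,0,0,0,-1, 0,0.03,0.004,0,0,0,-1, 0,0.04,0.004,0,0,0,-1, 0,0.05,0.004,0,0,0,-1, 0,0.06,0.004,0,0,0,-1, 0,0.07,0.004,0,0,0,-1, 0,0.08,0.004,0,0,0,-1, 0,0.09,0.004,0,0,0,-1, 0,0.1,0.004,0,0,0,-1, 0,0.11,0.004,0,0,0,-1, 0,0.12,0.004,0,0,0,-1, 0,0.13,0.004,0,0,0,-1]'; python3 go.py r 0 -.0405 .078 0
```

```text
time_s: 33.3
ee_pos: [0.655, -0.0966, 0.0755]
eef_rot: [-3.142, 0.0, -3.077]
force: [0.0, -2.3, 0.5]
grip_width: 0.0005
grip_force: 1.0
t 33.3 pos [ 0.655  -0.0966  0.0755] rpy [-3.142  0.    -3.077] F [ 0.  -2.3  0.5] w 0.0005 gf 1.0
rackframe [ 0.0002 -0.1058]
[ 0.6506 -0.0314  0.078 ] -> [0.0, 0.131, -0.005] [-0.0, 0.0, 0.0]
```

```bash
python3 -m pendant '[0,0.01,0,0,0,0,-1, 0,0.02,0,0,0,0,-1, 0,0.03,0,0,0,0,-1, 0,0.04,0,0,0,0,-1, 0,0.05,0,0,0,0,-1, 0,0.06,0,0,0,0,-1, 0,0.07,0,0,0,0,-1, 0,0.08,0,0,0,0,-1]'; python3 go.py r 0 -.0405 .078 0
```

```text
time_s: 34.1
ee_pos: [0.6524, -0.0567, 0.0755]
eef_rot: [-3.141, 0.0, -3.077]
force: [2.4, -3.9, 1.2]
grip_width: 0.0005
grip_force: 2.2
t 34.1 pos [ 0.6524 -0.0567  0.0755] rpy [-3.141  0.    -3.077] F [ 2.4 -3.9  1.2] w 0.0005 gf 2.2
rackframe [ 0.0002 -0.0659]
[ 0.6506 -0.0314  0.078 ] -> [0.0, 0.051, -0.005] [-0.0, 0.0, 0.0]
```

Forces are low. I'll continue to about 1 mm past contact, in small steps.

```bash
python3 -m pendant '[0,0.008,0,0,0,0,-1, 0,0.016,0,0,0,0,-1, 0,0.024,0,0,0,0,-1, 0,0.03,0,0,0,0,-1, 0,0.035,0,0,0,0,-1, 0,0.039,0,0,0,0,-1, 0,0.042,0,0,0,0,-1, 0,0.042,0,0,0,0,-1]'; python3 go.py r 0 -.0405 .078 0
```

```text
time_s: 34.9
ee_pos: [0.6511, -0.0359, 0.0755]
eef_rot: [-3.141, 0.0, -3.077]
force: [2.2, -4.7, 1.7]
grip_width: -0.0001
grip_force: 1.9
t 34.9 pos [ 0.6511 -0.0359  0.0755] rpy [-3.141  0.    -3.077] F [ 2.2 -4.7  1.7] w -0.0001 gf 1.9
rackframe [ 0.0002 -0.045 ]
[ 0.6506 -0.0314  0.078 ] -> [0.0, 0.009, -0.005] [-0.0, 0.0, 0.0]
```

```bash
python3 -m pendant '[0,0.002,0,0,0,0,-1, 0,0.004,0,0,0,0,-1, 0,0.004,0,0,0,0,-1]'; python3 go.py r 0 -.0405 .078 0
```

```text
time_s: 35.2
ee_pos: [0.651, -0.0341, 0.0755]
eef_rot: [-3.141, 0.0, -3.077]
force: [2.3, -4.6, 1.3]
grip_width: 0.0006
grip_force: 2.4
t 35.2 pos [ 0.651  -0.0341  0.0755] rpy [-3.141  0.    -3.077] F [ 2.3 -4.6  1.3] w 0.0006 gf 2.4
rackframe [ 0.0002 -0.0432]
[ 0.6506 -0.0314  0.078 ] -> [0.0, 0.005, -0.005] [-0.0, 0.0, 0.0]
```

```bash
python3 -m pendant '[0,0.002,0,0,0,0,-1, 0,0.004,0,0,0,0,-1, 0,0.006,0,0,0,0,-1, 0,0.006,0,0,0,0,-1]'; python3 -m pendant '[0,0.002,0,0,0,0,-1, 0,0.004,0,0,0,0,-1, 0,0.004,0,0,0,0,-1]'; python3 go.py r 0 -.0405 .078 0
```

```text
time_s: 35.6
ee_pos: [0.6508, -0.0311, 0.0755]
eef_rot: [-3.141, 0.0, -3.077]
force: [2.2, -5.0, 1.3]
grip_width: 0.0005
grip_force: 2.5
time_s: 35.9
ee_pos: [0.6508, -0.0309, 0.0755]
eef_rot: [-3.139, 0.0, -3.077]
force: [3.1, -15.2, 0.5]
grip_width: 0.0003
grip_force: 7.5
t 35.9 pos [ 0.6508 -0.0309  0.0755] rpy [-3.139  0.    -3.077] F [  3.1 -15.2   0.5] w 0.0003 gf 7.5
rackframe [ 0.0002 -0.0399]
[ 0.6506 -0.0314  0.078 ] -> [0.0, -0.001, -0.005] [-0.002, 0.0, -0.0]
```

It stopped firmly at rack y = -0.0399, where -0.0405 was expected for a tight row. Now I'll back off, raise, move clear and verify.

```bash
python3 -m pendant '[0,-0.02,0,0,0,0,-1, 0,-0.06,0,0,0,0,-1, 0,-0.1,0,0,0,0,-1, 0,-0.1,-0.1,0,0,0,-1, 0,-0.1,-0.2,0,0,0,-1, 0,-0.1,-0.3,0,0,0,-1, 0,-0.1,-0.35,0,0,0,-1, 0,-0.1,-0.35,0,0,0,-1]'; python3 go.py .42 .18 .25 -.2
```

```text
time_s: 36.7
ee_pos: [0.6548, -0.0795, 0.2549]
eef_rot: [-3.141, 0.006, -3.077]
force: [-0.3, -0.3, -0.3]
grip_width: 0.0007
grip_force: 0.0
t 36.7 pos [ 0.6548 -0.0795  0.2549] rpy [-3.141  0.006 -3.077] F [-0.3 -0.3 -0.3] w 0.0007 gf 0.0
rackframe [ 0.0011 -0.0888]
[0.42 0.18 0.25] -> [0.435, 0.548, 0.007] [-0.0, 0.004, 0.169]
```

```bash
python3 -m pendant '[0.435,0.548,0,0,0,0.169,-1, 0.435,0.548,0,0,0,0.169,-1, 0.435,0.548,0,0,0,0.169,-1, 0.435,0.548,0,0,0,0.169,-1, 0.435,0.548,0,0,0,0.169,-1, 0.435,0.548,0,0,0,0.169,-1, 0.435,0.548,0,0,0,0.169,-1, 0.435,0.548,0,0,0,0.169,-1, 0.435,0.548,0,0,0,0.169,-1, 0.435,0.548,0,0,0,0.169,-1, 0.435,0.548,0,0,0,0.169,-1, 0.435,0.548,0,0,0,0.169,-1]'
python3 chk.py pics/c2.png 1
```

```text
time_s: 37.9
ee_pos: [0.4195, 0.1795, 0.2501]
eef_rot: [-3.141, -0.001, 2.94]
force: [0.1, 0.4, 0.1]
grip_width: 0.0009
grip_force: 0.0
ring_binder 0 0.122 0.188 rack [-0.0056  0.1318]
ring_binder 1 0.374 0.382 rack [-0.0053  0.1377]
cloth_book 0 0.067 0.17 rack [-0.0027  0.0861]
cloth_book 1 0.345 0.447 rack [-0.0008  0.0961]
notebook 0 0.016 0.076 rack [-0.0013  0.0525]
notebook 1 0.243 0.419 rack [-0.0013  0.0568]
card_box 0 -0.004 0.048 rack [0.0002 0.0118]
card_box 1 0.072 0.297 rack [0.0029 0.0114]
```

View pics/c2.png

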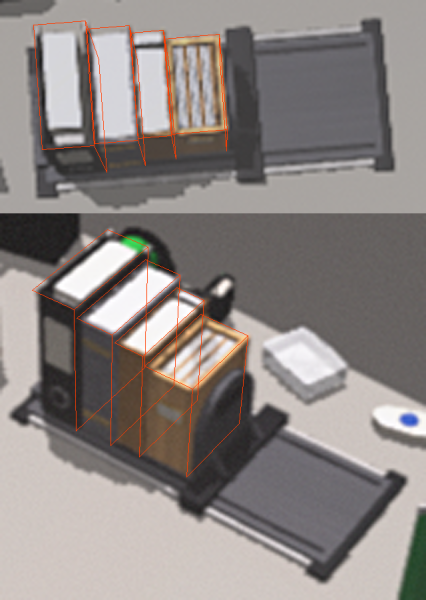

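The row is tight, upright and in the right order. The overlays match to within about 2–3 mm, and the arm is clear of everything.

```bash
python3 -c "
from station import order
print(order.hand_in())"
```

```text
the job is handed in; nothing more can be done
None
```

I handed the job in after about 38 s of robot time: the binder, cloth book, notebook and card-index box stand in that order in the rack, centred to within about 3 mm, with the sliding end snug against the box and the glue stick never approached.

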